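# Unclip the dust nozzle from the bench extraction port

## Task

The nozzle of the bench's dust extraction needs washing: keep its release button held down, firmly but without jamming it hard against its stop, and draw the nozzle straight off the port without forcing the catches. Then lay the nozzle gently, sole down, in the empty metal tub, let go of it, and leave everything else on the bench as it is.

Things in the scene. Friction and masses are not known exactly. Their poses are not given: they have to be found in the camera images.
- nozzle: Dust nozzle of grey plastic, 240 to 380 g, loose but clipped to the port, standing on its flat sole. Origin in the sole's plane, z up, +x towards the port: it comes off along its own -x. In mm: flat body x -80 to 45, 62 wide, 26 high; fin, button cap, rear collar (x 33 to 45, top z 44) and tongue on it. Centre of mass near x -5, z 20. Friction on the bench about 0.6.
- fin (a point): Top centre of the nozzle's upright grip fin: 10 thick (nozzle x -25 to -15), 40 wide in y, from z 26 to z 90. To be pushed or pinched on its -x and +x faces. In front of it (-x) the nozzle's top is free at z 26; behind it is the button cap. A hard pull high on the fin tips the nozzle nose-down and lifts the latch.
- cap_mid (a point): Point of the nozzle in the middle of the square black button cap (38 x 38, nozzle x -10.5 to 27.5), at the mean height of its top, 57 above the sole. The cap sits on a stiff screw: with the button up its true top is anywhere from 9 below to 9 above this point, different each time and not measured; feel for it or look. Low side rims beside it, top z 36.
- button: Sprung carrier under the cap, part of the nozzle, moves straight down; origin 37 above the sole when up, 28.5 when fully down (8.5 to +x of the nozzle's origin). Pressing takes about 2 N to start, 1.3 N more per mm, 8.5 mm to a hard stop (13 N). The latch is free from 5.5 mm (9 N) on; 11 N is right (rubbing on the fin can add to or take from what the tool feels). Over 20 N on the cap harms it.
- tongue (a point): Middle of the end of the nozzle's tongue: x 45 to 97, 40 wide, z 8 to 26. It sits in the port's tunnel and has left it after a 52 mm pull. The latch tooth rides above it.
- port: Extraction port, grey block fixed to the bench: 80 in x, 100 wide (144 over its feet), 66 high, a black hose stub behind to x 75. Origin: centre of underside, z up, mouth in its -x face. Clipped on, the nozzle's origin is 87 to -x of it, same axes, 2 mm of play. Two catch bars, 24 apart: keep the button down for the first 42 of the pull. Keep nozzle-port forces under 25 N.
- mouth (a point): Middle of the port's mouth, in its front (-x) face, 17 above the bench; the tunnel is 43 wide.
- tub: Empty rectangular aluminium tub fixed to the bench: 230 in x, 146 in y, 45 high outside, walls and floor 5 thick, open above. Origin: centre of its underside, z up. The nozzle (177 long) goes in lengthwise, either way round. The plaster mould on the other side is not the tub.
- mould: Half of a plaster mould, fixed to the bench, 200 x 140 x 50 with walls 22 thick; origin: centre of its underside. Not used.
- sanding_block: Bystander: cork sanding block 70 x 40 x 30; origin centre of underside.
- brush: Bystander: brush lying on the bench, origin at the middle of its length, underside.
- mug: Bystander: white mug, 80 across, 90 high; origin centre of underside.
- jar: Bystander: jar of 80 mm diameter, 100 high; origin centre of underside.
- mallet: Bystander: hammer with a wooden handle lying on the bench; origin at its underside.
- scraper: Bystander: spatula lying on the bench; origin at its underside.
- plug: Bystander: small round plaster plug, 56 across, 30 high, near the port; origin centre of underside.
There are look-alikes about, which are no part of the job. Leave any orange look-alike of the port alone.

How it is judged:
By the outcome, as a careful person would: the job done as asked, in the order asked, and still so for the second after the job is handed in, with the robot touching nothing.
It also fails if it takes over 67 s, if anything falls off the work surface, if the arm or the gripper's body presses on something with over 40 N, if the wrist force passes 120 N, or if a joint passes its speed limit or range.

## Robot

A 6-joint arm with a two-finger parallel gripper is mounted at the origin on the work surface. World frame = base frame: x ahead of the robot, y to its left, z up, the work surface at z = 0. Lengths are in m, angles in rad, forces in N, time in s.
With the tool pointing down it reaches from about 0.225 to 0.875 m from the base axis. Payload 3.4 kg.
Tool frame: the origin (TCP) lies at the very end of the fingers, on their centre line; the grasp point (between the pads) lies behind it (manip.grasp_offset is the z of the grasp point in the tool frame, in m); z points along the fingers, y is the line along which they close (so a half turn about z gives the same grasp; the last joint's range is limited). The gripper opens to 85 mm and grips with 20 to 120 N. Pads are 22 mm wide; open, the fingers measure 114 mm over their backs; the gripper's body (76 mm by 85 mm) begins 54 mm behind the grasp point. The pads swing forward as they close: fully open they stand 13 mm farther back than shut.
Start: joints at [-1.24, 0.276, 1.505, -0, 1.361, -0.121], TCP at [0.251, -0.517, 0.231] pointing down, gripper open.
Joint ranges: [-2.89, 2.89], [-0.75, 2.08], [0.22, 2.7], [-1.18, 4.32], [0.11, 2.71], [-2.7, 2.7]. Speed limits (rad/s): [2.57, 2.57, 3.14, 3.14, 3.14, 3.14].

## Interface

Orientations are given as a unit quaternion [w, x, y, z].
In Python, from rig import manip gives the robot as it stands.
- The arm moves only by the shell command python3 -m pendant 'ROWS' [FORCE]. ROWS is JSON, a list of rows, each an object of numbers: "dx", "dy", "dz": the shift along the tool's x, y, z in m; "rx", "ry", "rz": the turn, a rotation vector about the tool's x, y, z in degrees; "hand": the finger opening in m, from 0 to 0.0854. In form: [{"dx": .., "dy": .., "dz": .., "rx": .., "ry": .., "rz": .., "hand": ..}, ...]. A call has 1 to 12 rows; each row shifts and turns the commanded pose from where the row before left it, along the tool's axes as they then stand; what a row does not reach is not made up. A row lasts 1/12 s, in which the tool goes at most 41.7 mm and 7.16 degrees, less where a joint would pass 70% of its speed; a pose out of reach is approached as far as the arm can. A call is refused whole if a number of a shift passes 0.0417 or a number of a turn 7.16, either way. A call with a gripper value outside its range is refused whole. The fingers move at their own pace and stop on an object; FORCE is the grip in N (left out, the last holds). Time passes only in rows, so rows that do not move let the fingers close. It gives the time, the measured TCP pose, the force, the opening and the grip force at its end, in the units of the state.
- manip.get_state(): the state, without advancing time (a new reading comes with each control period).
- manip.get_image(name): name is "scene" or "top" or "wrist"; returns a dict with "frame" (420x560x3 uint8, red, green, blue), "fx", "fy", "cx", "cy" (pixels), "position" and "attitude" of the camera in the world; the wrist camera has in their place "mount" (4x4, takes a point from camera to tool coordinates, whose origin is the TCP and whose axes are the flange's). Camera axes: x right, y up, looking along -z (the intrinsics and any distortion apply to the point x, -y, -z); pixel columns grow to the right and rows downward; lengths in m; the calibration is good to about 2 mm. A picture is of the moment at which its call begins: read the wrist's pose just before it. There is no depth.
- manip.sign_off(): hands the job in; it is judged then, once.
The state is a dict: "clock": time; "qpos": joint angles; "qd": joint speeds; "effort": joint torques, N m; "position": TCP position; "ee_rot": TCP orientation; "contact_force": force on the tool from outside, world axes, zero at the start; "moment": the same for the moment, N m; "width": finger opening in m; "gripper_force": force on a finger pad.
Only numpy, scipy, OpenCV 4.12 (cv2) and the standard library are available. Lean on these libraries where they do the work, as an engineer would, in place of code of your own. Each camera call takes 0.05 s, during which the arm holds its last target. There are 200 camera calls.

## Working session

There is one attempt and no reset: what is moved stays moved. The work goes in short steps, Python scripts to look and compute and a shell command to move; the robot and the scene stay as the last step left them, time stands still between calls to the robot, and variables do not carry over. Pictures are saved under pics/ and viewed, at most 10 in all, crops included, and the job is handed in when it is done.

```bash
ls; mkdir -p pics; cat > h.py <<'E'
import numpy as np,cv2
from rig import manip
from scipy.spatial.transform import Rotation as R
def q2R(q): return R.from_quat([q[1],q[2],q[3],q[0]]).as_matrix()
E
python3 - <<'E'
from h import *
s=manip.get_state(); print(s); print(manip.grasp_offset)
for n in ("scene","top"):
    im=manip.get_image(n); cv2.imwrite(f"pics/{n}0.png",im["frame"][:,:,::-1]); print({k:v for k,v in im.items() if k!="frame"})
s=manip.get_state();im=manip.get_image("wrist"); cv2.imwrite(f"pics/wrist0.png",im["frame"][:,:,::-1]);print({k:v for k,v in im.items() if k!="frame"})
E
```

```text
pics
{'clock': 0.0, 'qpos': array([-1.23998826e+00,  2.76611509e-01,  1.50615873e+00,  4.34882280e-05,
        1.36068584e+00, -1.20978113e-01]), 'qd': array([-4.34759721e-04, -7.69845374e-04,  6.57322136e-04,  9.42106953e-04,
       -4.38276741e-04,  3.02255215e-05]), 'effort': array([ 2.51268775e-04, -4.16775548e+01, -2.45810366e+01, -8.21627327e-05,
        1.07971145e-02,  1.43185747e-05]), 'position': array([ 0.25087565, -0.51679156,  0.23042009]), 'ee_rot': array([-9.28816944e-04,  9.74595062e-01,  2.23972314e-01, -7.64266905e-05]), 'contact_force': array([-0.10013505, -0.61910582,  0.62614276]), 'moment': array([ 0.03078205, -0.03719701,  0.03361333]), 'gripper_force': 0.0, 'width': 0.08532590746915193}
-0.0187
{'fx': 465.7688176933469, 'fy': 465.7688176933469, 'cx': 282.3434722212303, 'cy': 207.31121864888212, 'position': array([1.40171564, 0.20288271, 1.16134198]), 'attitude': array([0.57151965, 0.21653497, 0.27397797, 0.74257253])}
{'fx': 459.494426438315, 'fy': 459.494426438315, 'cx': 273.27321773789936, 'cy': 208.93224544166804, 'position': array([ 0.41635186, -0.00189486,  1.29961834]), 'attitude': array([ 0.70778835,  0.02101713, -0.02666648, -0.70560813])}
{'fx': 337.16308201090044, 'fy': 337.16308201090044, 'cx': 277.59460581321537, 'cy': 208.92509738662253, 'mount': array([[ 5.78321715e-05,  9.59268315e-01,  2.82496544e-01,
         7.17187263e-02],
       [ 9.99999514e-01,  2.22551855e-04, -9.60433293e-04,
        -7.18809482e-04],
       [-9.84183356e-04,  2.82496462e-01, -9.59267835e-01,
        -1.42643365e-01],
       [ 0.00000000e+00,  0.00000000e+00,  0.00000000e+00,
         1.00000000e+00]])}
```

View pics/top0.png

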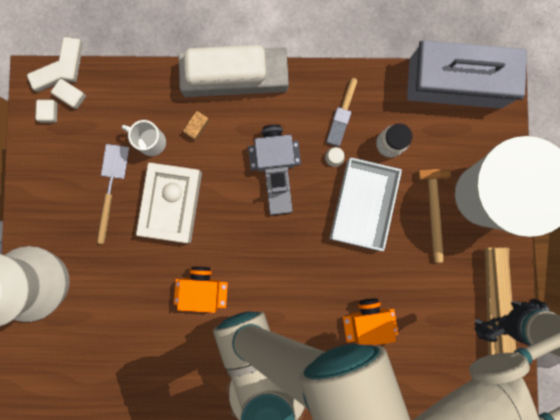

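View pics/scene0.png

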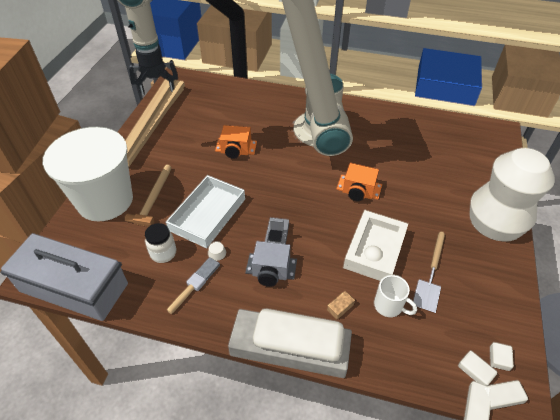

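Top view: the port is at about (274,152), with the nozzle below it at (278,190). The tub is at (366,205), and the two orange things are decoys. I'll zoom in to measure.

```bash
python3 - <<'E'
from h import *
a=cv2.imread("pics/top0.png")[115:265,225:425]; cv2.imwrite("pics/topc.png",cv2.resize(a,None,fx=4,fy=4,interpolation=cv2.INTER_CUBIC))
a=cv2.imread("pics/scene0.png")[170:290,160:320]; cv2.imwrite("pics/scenec.png",cv2.resize(a,None,fx=5,fy=5,interpolation=cv2.INTER_CUBIC))
E
```

```text
(no output)
```

View pics/topc.png

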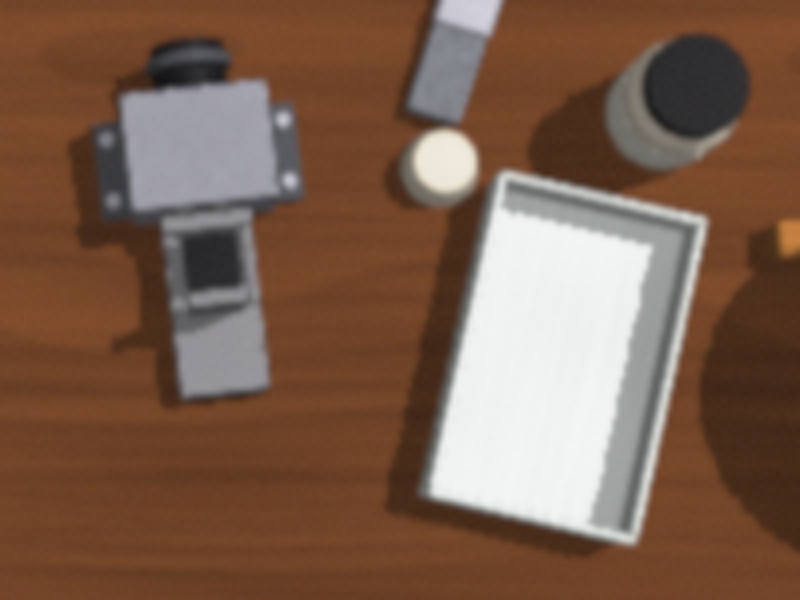

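View pics/scenec.png

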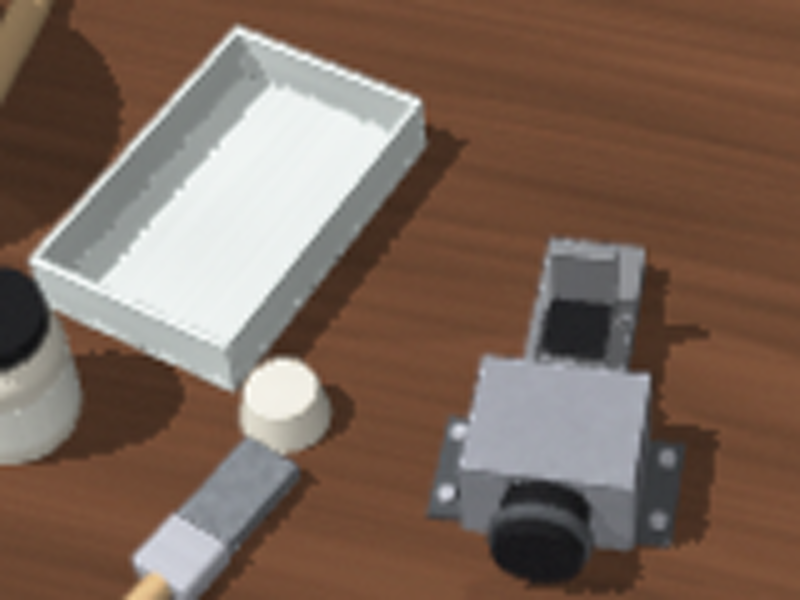

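Top crop (4x): nozzle front edge (182,397)–(268,388), cap centre about (212,260), port top corners (120,95), (268,80), (278,193), (130,210). Tub rim corners (497,172), (706,218), (634,543), (424,497). In the scene crop (5x) I see the fin top near (598,247) and the cap at (577,328).

```bash
cat >> h.py <<'E'
CAL={"top":(459.4944,273.2732,208.9322,[0.41635186,-0.00189486,1.29961834],[0.70778835,0.02101713,-0.02666648,-0.70560813]),
"scene":(465.7688,282.3435,207.3112,[1.40171564,0.20288271,1.16134198],[0.57151965,0.21653497,0.27397797,0.74257253])}
def ray(cam,u,v):
    f,cx,cy,p,q=CAL[cam]; return np.array(p),q2R(q)@np.array([(u-cx)/f,-(v-cy)/f,-1])
def atz(cam,u,v,z):
    p,d=ray(cam,u,v); return p+d*(z-p[2])/d[2]
def tri(r1,r2):
    (p,d),(q,e)=r1,r2; A=np.stack([d,-e],1); s=np.linalg.lstsq(A,q-p,rcond=None)[0]; a=p+d*s[0];b=q+e*s[1]; return (a+b)/2,np.linalg.norm(a-b)
tc=lambda u,v:(225+(u+.5)/4-.5,115+(v+.5)/4-.5)
sc=lambda u,v:(160+(u+.5)/5-.5,170+(v+.5)/5-.5)
E
python3 - <<'E'
from h import *
np.set_printoptions(precision=4,suppress=True)
P=np.array([atz("top",*tc(*c),.066) for c in [(120,95),(268,80),(278,193),(130,210)]]);print("port",P,P.mean(0))
T=np.array([atz("top",*tc(*c),.045) for c in [(497,172),(706,218),(634,543),(424,497)]]);print("tub",T,T.mean(0))
F=np.array([atz("top",*tc(*c),.026) for c in [(182,397),(268,388)]]);print("front",F,F.mean(0))
def yaw(d):return np.degrees(np.arctan2(d[1],d[0]))
print("yaw port",yaw(P[0]-P[3]),yaw(P[1]-P[2]),yaw((P[0]-P[1]))-90,yaw(P[3]-P[2])-90)
print("yaw tub",yaw(T[0]-T[3]),yaw(T[1]-T[2]),yaw(T[0]-T[1])-90,yaw(T[3]-T[2])-90)
print("front",yaw(F[0]-F[1])-90)
print("cap z57",atz("top",*tc(212,260),.057))
for n,a,b in [("cap",(212,260),(577,328)),("portNL",(120,95),(632,545)),("port front? ",(278,193),(485,355)),("port pf2",(130,210),(650,375)),("tubA",(497,172),(232,348)),("tubB",(706,218),(33,262)),("tubC",(634,543),(238,28)),("tubD",(424,497),(420,102))]:
    print(n,tri(ray("top",*tc(*a)),ray("scene",*sc(*b))))
E
```

```text
port [[ 0.6918  0.0396  0.066 ]
 [ 0.7026 -0.061   0.066 ]
 [ 0.625  -0.0678  0.066 ]
 [ 0.613   0.0324  0.066 ]] [ 0.6581 -0.0142  0.066 ]
tub [[ 0.6438 -0.2202  0.045 ]
 [ 0.6124 -0.3643  0.045 ]
 [ 0.3889 -0.3115  0.045 ]
 [ 0.4198 -0.1685  0.045 ]] [ 0.5162 -0.2661  0.045 ]
front [[ 0.4886 -0.0033  0.026 ]
 [ 0.4951 -0.063   0.026 ]] [ 0.4918 -0.0331  0.026 ]
yaw port 5.223263568193495 5.001539868272489 6.127649767156356 6.845122191578298
yaw tub -12.995205951845072 -13.278784283852428 -12.303944947373722 -12.177428624304653
front 6.171080835432605
cap z57 [ 0.5803 -0.0233  0.057 ]
cap (array([ 0.5814, -0.0241,  0.05  ]), np.float64(0.0012490268557157846))
portNL (array([0.702 , 0.0409, 0.0203]), np.float64(0.0004528580115019271))
port front?  (array([ 0.6253, -0.0682,  0.0645]), np.float64(0.0006900369026063199))
port pf2 (array([0.6137, 0.0304, 0.0641]), np.float64(0.004172137908907598))
tubA (array([ 0.6443, -0.221 ,  0.043 ]), np.float64(0.0010560014116976829))
tubB (array([ 0.6128, -0.3648,  0.0414]), np.float64(0.0009719074455641927))
tubC (array([ 0.3891, -0.3133,  0.0417]), np.float64(0.0018722879339737382))
tubD (array([ 0.4205, -0.1722,  0.0403]), np.float64(0.006348390646311532))
```

```bash
python3 -m pendant '[{"dx":0.0303,"dy":-0.0194},{"dx":0.0303,"dy":-0.0194},{"dx":0.0303,"dy":-0.0194},{"dx":0.0303,"dy":-0.0194},{"dx":0.0303,"dy":-0.0194},{"dx":0.0303,"dy":-0.0194},{"dx":0.0303,"dy":-0.0194},{"dx":0.0303,"dy":-0.0194}]'
python3 -m pendant '[{"dx":0.0303,"dy":-0.0194},{"dx":0.0303,"dy":-0.0194},{"dx":0.0303,"dy":-0.0194},{"dx":0.0303,"dy":-0.0194},{"dx":0.0303,"dy":-0.0194},{"dx":0.0303,"dy":-0.0194},{"dx":0.0303,"dy":-0.0194},{"dx":0.0303,"dy":-0.0194}]'
python3 -m pendant '[{"rz":-7.03,"hand":0.045},{"rz":-7.03},{"rz":-7.03},{"rz":-7.03},{"rz":-7.03},{"rz":-7.03},{"rz":-7.03},{"rz":-7.03},{"rz":-7.03},{"rz":-7.03},{},{}]'
cat >> h.py <<'E'
def rep(target=None,yaw=None):
    s=manip.get_state(); M=q2R(s["ee_rot"]); y=np.degrees(np.arctan2(M[1,1],M[0,1]))
    print("t",round(s["clock"],2),"pos",s["position"].round(4),"yyaw",round(y,2),"tilt",M[:2,2].round(4),"F",s["contact_force"].round(2),"M",s["moment"].round(2),"w",round(s["width"],4),"gf",round(s["gripper_force"],1))
    if target is not None: print("tool shift",(M.T@(np.array(target)-s["position"])).round(4),"rz",None if yaw is None else round(y-yaw,2))
    return s,M
def wray(s,im,u,v):
    m=np.array(im["mount"]); M=q2R(s["ee_rot"]); c=np.array([(u-im["cx"])/im["fx"],-(v-im["cy"])/im["fy"],-1])
    return s["position"]+M@m[:3,3], M@(m[:3,:3]@c)
E
python3 - <<'E'
from h import *
s,M=rep([.5515,-.026,.20],6.2)
im=manip.get_image("wrist");cv2.imwrite("pics/w1.png",im["frame"][:,:,::-1])
E
```

```text
t 0.15 pos [ 0.2509 -0.5169  0.2306] yyaw -64.11 tilt [-0.0004  0.0013] F [0.87 0.07 0.29] M [-0.    0.03 -0.  ] w 0.0854 gf 0.0
tool shift [ 0.4847 -0.3104  0.0312] rz -70.31invalid input
invalid input
invalid input
```

View pics/w1.png

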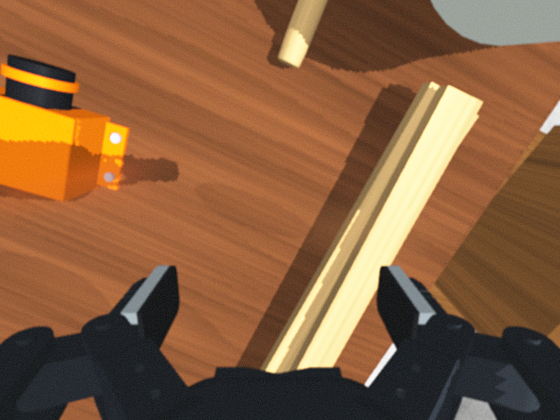

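The arm hasn't moved: the rows were refused, and the picture still shows the start position. A row probably needs all its keys, so I'll try a single full row.

```bash
python3 -m pendant '[{"dx":0.0303,"dy":-0.0194,"dz":0,"rx":0,"ry":0,"rz":0,"hand":0.045}]'; python3 -m pendant '[{"dx":0.0303,"dy":-0.0194,"hand":0.045}]'; python3 -m pendant '[{"dx":0.0303,"dy":-0.0194,"dz":0,"rx":0,"ry":0,"rz":0}]'
```

```text
clock: 0.28
position: [0.2678, -0.4914, 0.2306]
ee_rot: [0.002, 0.975, 0.222, -0.001]
contact_force: [1.6, -0.4, 0.1]
width: 0.0757
gripper_force: 0.0invalid input
invalid input
```

```bash
python3 -m pendant '[{"dx":0.0303,"dy":-0.0194,"dz":0,"rx":0,"ry":0,"rz":0,"hand":0.045},{"dx":0.0303,"dy":-0.0194,"dz":0,"rx":0,"ry":0,"rz":0,"hand":0.045},{"dx":0.0303,"dy":-0.0194,"dz":0,"rx":0,"ry":0,"rz":0,"hand":0.045},{"dx":0.0303,"dy":-0.0194,"dz":0,"rx":0,"ry":0,"rz":0,"hand":0.045},{"dx":0.0303,"dy":-0.0194,"dz":0,"rx":0,"ry":0,"rz":0,"hand":0.045},{"dx":0.0303,"dy":-0.0194,"dz":0,"rx":0,"ry":0,"rz":0,"hand":0.045},{"dx":0.0303,"dy":-0.0194,"dz":0,"rx":0,"ry":0,"rz":0,"hand":0.045},{"dx":0.0303,"dy":-0.0194,"dz":0,"rx":0,"ry":0,"rz":0,"hand":0.045},{"dx":0.0303,"dy":-0.0194,"dz":0,"rx":0,"ry":0,"rz":0,"hand":0.045},{"dx":0.0303,"dy":-0.0194,"dz":0,"rx":0,"ry":0,"rz":0,"hand":0.045},{"dx":0.0303,"dy":-0.0194,"dz":0,"rx":0,"ry":0,"rz":0,"hand":0.045},{"dx":0.0303,"dy":-0.0194,"dz":0,"rx":0,"ry":0,"rz":0,"hand":0.045}]' && python3 -m pendant '[{"dx":0.0303,"dy":-0.0194,"dz":0,"rx":0,"ry":0,"rz":0,"hand":0.045},{"dx":0.0303,"dy":-0.0194,"dz":0,"rx":0,"ry":0,"rz":0,"hand":0.045},{"dx":0.0303,"dy":-0.0194,"dz":0,"rx":0,"ry":0,"rz":0,"hand":0.045}]' && python3 -m pendant '[{"dx":0,"dy":0,"dz":0,"rx":0,"ry":0,"rz":-7.03,"hand":0.045},{"dx":0,"dy":0,"dz":0,"rx":0,"ry":0,"rz":-7.03,"hand":0.045},{"dx":0,"dy":0,"dz":0,"rx":0,"ry":0,"rz":-7.03,"hand":0.045},{"dx":0,"dy":0,"dz":0,"rx":0,"ry":0,"rz":-7.03,"hand":0.045},{"dx":0,"dy":0,"dz":0,"rx":0,"ry":0,"rz":-7.03,"hand":0.045},{"dx":0,"dy":0,"dz":0,"rx":0,"ry":0,"rz":-7.03,"hand":0.045},{"dx":0,"dy":0,"dz":0,"rx":0,"ry":0,"rz":-7.03,"hand":0.045},{"dx":0,"dy":0,"dz":0,"rx":0,"ry":0,"rz":-7.03,"hand":0.045},{"dx":0,"dy":0,"dz":0,"rx":0,"ry":0,"rz":-7.03,"hand":0.045},{"dx":0,"dy":0,"dz":0,"rx":0,"ry":0,"rz":-7.03,"hand":0.045},{"dx":0,"dy":0,"dz":0,"rx":0,"ry":0,"rz":0,"hand":0.045},{"dx":0,"dy":0,"dz":0,"rx":0,"ry":0,"rz":0,"hand":0.045}]'
python3 - <<'E'
from h import *
s,M=rep([.5515,-.026,.20],6.2)
im=manip.get_image("wrist");cv2.imwrite("pics/w2.png",im["frame"][:,:,::-1])
E
```

```text
clock: 1.28
position: [0.4958, -0.1167, 0.2313]
ee_rot: [0.0, 0.975, 0.224, 0.0]
contact_force: [1.3, -0.1, 0.2]
width: 0.0451
gripper_force: 0.0
clock: 1.53
position: [0.5522, -0.0246, 0.2312]
ee_rot: [0.0, 0.975, 0.224, -0.0]
contact_force: [0.6, -0.3, -0.1]
width: 0.0446
gripper_force: 0.0
clock: 2.53
position: [0.5516, -0.0264, 0.2311]
ee_rot: [-0.0, 0.669, 0.743, -0.0]
contact_force: [-0.0, 0.1, 0.2]
width: 0.0447
gripper_force: 0.0
t 2.53 pos [ 0.5516 -0.0264  0.2311] yyaw 6.01 tilt [-0.0004 -0.    ] F [-0.02  0.08  0.17] M [-0.02 -0.02  0.  ] w 0.0447 gf 0.0
tool shift [ 0.0004 -0.      0.0311] rz -0.19
```

View pics/w2.png

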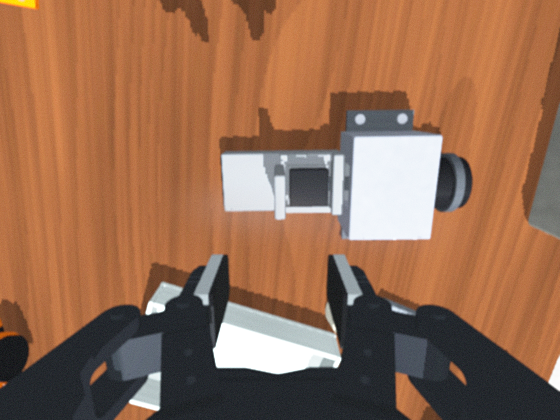

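Wrist view: fin top spans (275–285, 165–218), cap corners (289,168), (328,167), (328,207), (290,208). Port top corners are (341,134), (440,135), (433,239), (341,239), and nozzle front-top corners (223,154), (225,212).

```bash
python3 - <<'E'
from h import *
np.set_printoptions(precision=4,suppress=True)
s,M=rep(); im=manip.get_image("wrist")
def wz(u,v,z):
    p,d=wray(s,im,u,v); return p+d*(z-p[2])/d[2]
print("fin top",wz(280,192,.09), "ends",wz(280,165.5,.09),wz(280,218.5,.09))
for z in (.048,.057,.066): print("cap",z,[wz(*c,z)[:2] for c in [(289,168),(328,167),(328,207),(290,208)]], wz(308.7,187.5,z))
P=[wz(*c,.066) for c in [(341,134),(440,135),(433,239),(341,239)]];print(P,np.mean(P,0))
print("front",wz(223,154,.026),wz(225,212,.026))
print("cap tri",tri(ray("top",*tc(212,260)),wray(s,im,308.7,187.5)), tri(ray("scene",*sc(577,328)),wray(s,im,308.7,187.5)))
print("fin tri scene",tri(ray("scene",*sc(601,245)),wray(s,im,280,192)))
print("port c tri",tri(ray("top",*tc(278,193)),wray(s,im,341,239)),tri(ray("top",*tc(130,210)),wray(s,im,341,134)))
# subpixel cap width in the image: dark threshold
g=cv2.cvtColor(im["frame"],cv2.COLOR_RGB2GRAY)
print(g[188,270:345]); print(g[160:225,308])
E
```

```text
t 2.58 pos [ 0.5516 -0.0264  0.2311] yyaw 6.02 tilt [-0.0003 -0.    ] F [ 0.7   0.5  -0.22] M [-0.02 -0.01 -0.01] w 0.0453 gf 0.0
fin top [ 0.5529 -0.0224  0.09  ] ends [0.5505 0.0005 0.09  ] [ 0.5555 -0.0463  0.09  ]
cap 0.048 [array([ 0.5605, -0.0077]), array([ 0.598 , -0.0027]), array([ 0.604 , -0.0428]), array([ 0.5661, -0.0478])] [ 0.5821 -0.0249  0.048 ]
cap 0.057 [array([ 0.56  , -0.0062]), array([ 0.5965, -0.0014]), array([ 0.6023, -0.0403]), array([ 0.5655, -0.0453])] [ 0.581 -0.023  0.057]
cap 0.066 [array([ 0.5595, -0.0047]), array([ 0.595, -0.   ]), array([ 0.6007, -0.0379]), array([ 0.5649, -0.0427])] [ 0.5799 -0.021   0.066 ]
[array([0.6022, 0.0305, 0.066 ]), array([0.6904, 0.0389, 0.066 ]), array([ 0.7076, -0.0594,  0.066 ]), array([ 0.6181, -0.0688,  0.066 ])] [ 0.6546 -0.0147  0.066 ]
front [ 0.4926 -0.004   0.026 ] [ 0.4984 -0.066   0.026 ]
cap tri (array([ 0.5809, -0.0234,  0.0549]), np.float64(0.000650197099997547)) (array([ 0.5818, -0.0245,  0.0504]), np.float64(0.00019845817379556398))
fin tri scene (array([ 0.5528, -0.0191,  0.0972]), np.float64(0.0030354643373908937))
port c tri (array([ 0.6217, -0.0686,  0.0651]), np.float64(0.00687762300986726)) (array([0.6122, 0.0311, 0.04  ]), np.float64(0.01053296819294964))
[226 189 151 153 179 208 227 230 231 231 233 233 234 232 213 169 142 142
 133  99  63  69  67  72  72  70  78  69  75  70  69  70  76  72  72  70
  73  71  73  74  69  69  69  72  71  72  69  74  75  68  73  68  69  70
  71  70  57  75 100  97  90  99 144 198 231 237 235 235 235 237 236 231
 188 139 107]
[152 149 150 144 137 138 140 119  70  46  53  60  66  56  61  66  64  63
  67  63  61  68  69  66  70  70  66  71  73  72  66  72  74  72  77  76
  80  74  77  85  75  83  82  78  81  89 138 204 233 235 236 233 206 161
 138 133 137 136 136 139 139 144 140 135 141]
```

```bash
python3 -m pendant '[{"dx":0.0005,"dy":0.001,"dz":0.02,"rx":0,"ry":0,"rz":-0.3,"hand":0.028},{"dx":0,"dy":0,"dz":0.03,"rx":0,"ry":0,"rz":0,"hand":0.028},{"dx":0,"dy":0,"dz":0.03,"rx":0,"ry":0,"rz":0,"hand":0.028},{"dx":0,"dy":0,"dz":0.03,"rx":0,"ry":0,"rz":0,"hand":0.028},{"dx":0,"dy":0,"dz":0.025,"rx":0,"ry":0,"rz":0,"hand":0.028},{"dx":0,"dy":0,"dz":0.018,"rx":0,"ry":0,"rz":0,"hand":0.028},{"dx":0,"dy":0,"dz":0,"rx":0,"ry":0,"rz":0,"hand":0.028},{"dx":0,"dy":0,"dz":0,"rx":0,"ry":0,"rz":0,"hand":0.028},{"dx":0,"dy":0,"dz":0,"rx":0,"ry":0,"rz":0,"hand":0.028}]' 20
python3 - <<'E'
from h import *
s,M=rep([.5525,-.026,.05],6.3)
im=manip.get_image("wrist");cv2.imwrite("pics/w3.png",im["frame"][:,:,::-1])
E
```

```text
clock: 3.38
position: [0.5537, -0.026, 0.0794]
ee_rot: [0.001, 0.666, 0.746, 0.001]
contact_force: [0.8, 0.3, 1.1]
width: 0.0279
gripper_force: 0.0
t 3.38 pos [ 0.5537 -0.026   0.0794] yyaw 6.44 tilt [ 0.0021 -0.0004] F [0.78 0.26 1.05] M [0.05 0.04 0.03] w 0.0279 gf 0.0
tool shift [ 0.0002 -0.0012  0.0294] rz 0.14
```

View pics/w3.png

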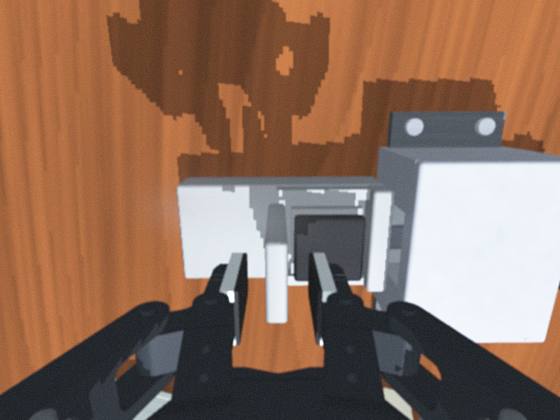

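The fin at columns 267–287 sits centred between the fingers (240 and 316), and the rear finger is over the cap. Next I feel downward.

```bash
python3 -m pendant '[{"dx":0,"dy":0,"dz":0.003,"rx":0,"ry":0,"rz":0,"hand":0.028},{"dx":0,"dy":0,"dz":0.003,"rx":0,"ry":0,"rz":0,"hand":0.028},{"dx":0,"dy":0,"dz":0.003,"rx":0,"ry":0,"rz":0,"hand":0.028},{"dx":0,"dy":0,"dz":0.003,"rx":0,"ry":0,"rz":0,"hand":0.028},{"dx":0,"dy":0,"dz":0.002,"rx":0,"ry":0,"rz":0,"hand":0.028},{"dx":0,"dy":0,"dz":0.002,"rx":0,"ry":0,"rz":0,"hand":0.028},{"dx":0,"dy":0,"dz":0,"rx":0,"ry":0,"rz":0,"hand":0.028}]'
python3 -m pendant '[{"dx":0,"dy":0,"dz":0.002,"rx":0,"ry":0,"rz":0,"hand":0.028},{"dx":0,"dy":0,"dz":0.002,"rx":0,"ry":0,"rz":0,"hand":0.028},{"dx":0,"dy":0,"dz":0,"rx":0,"ry":0,"rz":0,"hand":0.028}]'
```

```text
clock: 4.02
position: [0.5522, -0.0258, 0.0618]
ee_rot: [-0.0, 0.666, 0.746, -0.0]
contact_force: [-0.8, -0.1, -0.5]
width: 0.0278
gripper_force: 0.0
clock: 4.27
position: [0.5524, -0.0258, 0.0579]
ee_rot: [-0.0, 0.666, 0.746, -0.0]
contact_force: [-0.3, -0.5, -0.3]
width: 0.0278
gripper_force: 0.0
```

```bash
python3 -m pendant '[{"dx":0,"dy":0,"dz":0.002,"rx":0,"ry":0,"rz":0,"hand":0.028},{"dx":0,"dy":0,"dz":0.001,"rx":0,"ry":0,"rz":0,"hand":0.028},{"dx":0,"dy":0,"dz":0,"rx":0,"ry":0,"rz":0,"hand":0.028},{"dx":0,"dy":0,"dz":0,"rx":0,"ry":0,"rz":0,"hand":0.028}]'
```

```text
clock: 4.6
position: [0.5526, -0.0259, 0.0552]
ee_rot: [-0.0, 0.666, 0.746, -0.0]
contact_force: [0.2, 0.1, -0.2]
width: 0.0277
gripper_force: 0.0
```

```bash
for i in 1; do python3 -m pendant '[{"dx":0,"dy":0,"dz":0.0015,"rx":0,"ry":0,"rz":0,"hand":0.028},{"dx":0,"dy":0,"dz":0.001,"rx":0,"ry":0,"rz":0,"hand":0.028},{"dx":0,"dy":0,"dz":0,"rx":0,"ry":0,"rz":0,"hand":0.028},{"dx":0,"dy":0,"dz":0,"rx":0,"ry":0,"rz":0,"hand":0.028}]'; done; python3 -m pendant '[{"dx":0,"dy":0,"dz":0.0015,"rx":0,"ry":0,"rz":0,"hand":0.028},{"dx":0,"dy":0,"dz":0.001,"rx":0,"ry":0,"rz":0,"hand":0.028},{"dx":0,"dy":0,"dz":0,"rx":0,"ry":0,"rz":0,"hand":0.028},{"dx":0,"dy":0,"dz":0,"rx":0,"ry":0,"rz":0,"hand":0.028}]'
```

```text
clock: 4.93
position: [0.5528, -0.0259, 0.053]
ee_rot: [0.0, 0.666, 0.746, 0.0]
contact_force: [-0.7, -0.2, 1.7]
width: 0.0281
gripper_force: 0.9
clock: 5.27
position: [0.5528, -0.0258, 0.0506]
ee_rot: [0.0, 0.666, 0.746, 0.0]
contact_force: [-0.8, -0.4, 4.7]
width: 0.0275
gripper_force: 2.4
```

```bash
python3 -m pendant '[{"dx":0,"dy":0,"dz":0.001,"rx":0,"ry":0,"rz":0,"hand":0.028},{"dx":0,"dy":0,"dz":0.001,"rx":0,"ry":0,"rz":0,"hand":0.028},{"dx":0,"dy":0,"dz":0.001,"rx":0,"ry":0,"rz":0,"hand":0.028},{"dx":0,"dy":0,"dz":0,"rx":0,"ry":0,"rz":0,"hand":0.028},{"dx":0,"dy":0,"dz":0,"rx":0,"ry":0,"rz":0,"hand":0.028}]'
```

```text
clock: 5.68
position: [0.5529, -0.0259, 0.048]
ee_rot: [0.0, 0.666, 0.746, 0.0]
contact_force: [-2.0, -0.0, 8.0]
width: 0.0282
gripper_force: 4.1
```

```bash
python3 -m pendant '[{"dx":0,"dy":0,"dz":0.001,"rx":0,"ry":0,"rz":0,"hand":0.028},{"dx":0,"dy":0,"dz":0.0014,"rx":0,"ry":0,"rz":0,"hand":0.028},{"dx":0,"dy":0,"dz":0,"rx":0,"ry":0,"rz":0,"hand":0.028},{"dx":0,"dy":0,"dz":0,"rx":0,"ry":0,"rz":0,"hand":0.028}]'; python3 -c "
from h import *
rep([.5525,-.026,.05],6.3)"
```

```text
clock: 6.02
position: [0.5529, -0.0259, 0.046]
ee_rot: [0.0, 0.666, 0.746, 0.0]
contact_force: [-2.6, -0.3, 10.2]
width: 0.028
gripper_force: 5.4
t 6.02 pos [ 0.5529 -0.0259  0.046 ] yyaw 6.49 tilt [ 0.001  -0.0003] F [-2.65 -0.34 10.22] M [0.03 0.26 0.04] w 0.028 gf 5.4
tool shift [-0.0001 -0.0004 -0.004 ] rz 0.19
```

```bash
python3 -m pendant '[{"dx":0,"dy":0,"dz":0.0005,"rx":0,"ry":0,"rz":0.2,"hand":0.028},{"dx":0,"dy":-0.001,"dz":0,"rx":0,"ry":0,"rz":0,"hand":0.028},{"dx":0,"dy":-0.002,"dz":0,"rx":0,"ry":0,"rz":0,"hand":0.028},{"dx":0,"dy":-0.002,"dz":0,"rx":0,"ry":0,"rz":0,"hand":0.028},{"dx":0,"dy":-0.001,"dz":0,"rx":0,"ry":0,"rz":0,"hand":0.028},{"dx":0,"dy":0,"dz":0,"rx":0,"ry":0,"rz":0,"hand":0.028}]'; python3 -m pendant '[{"dx":0,"dy":-0.001,"dz":0,"rx":0,"ry":0,"rz":0,"hand":0.028},{"dx":0,"dy":-0.001,"dz":0,"rx":0,"ry":0,"rz":0,"hand":0.028},{"dx":0,"dy":-0.001,"dz":0,"rx":0,"ry":0,"rz":0,"hand":0.028},{"dx":0,"dy":0,"dz":0,"rx":0,"ry":0,"rz":0,"hand":0.028}]'
```

```text
clock: 6.52
position: [0.5522, -0.0262, 0.0469]
ee_rot: [0.005, 0.668, 0.744, 0.004]
contact_force: [4.4, 3.0, 9.4]
width: 0.028
gripper_force: 4.6
clock: 6.85
position: [0.5499, -0.0271, 0.047]
ee_rot: [0.005, 0.668, 0.745, 0.004]
contact_force: [4.8, 1.5, 8.5]
width: 0.0284
gripper_force: 4.5
```

```bash
python3 -m pendant '[{"dx":0,"dy":0,"dz":0,"rx":0,"ry":0,"rz":0,"hand":0.028},{"dx":0,"dy":0,"dz":0,"rx":0,"ry":0,"rz":0,"hand":0.028},{"dx":0,"dy":0,"dz":0,"rx":0,"ry":0,"rz":0,"hand":0.028}]'; python3 -c "
from h import *
rep([.5435,-.027,.0455],6.3)"
```

```text
clock: 7.1
position: [0.5499, -0.0271, 0.047]
ee_rot: [0.005, 0.668, 0.745, 0.004]
contact_force: [6.3, 2.2, 9.0]
width: 0.0279
gripper_force: 4.5
t 7.1 pos [ 0.5499 -0.0271  0.047 ] yyaw 6.24 tilt [ 0.0135 -0.0008] F [6.29 2.22 9.02] M [ 0.33 -1.12  0.02] w 0.0279 gf 4.5
tool shift [ 0.0008 -0.0064  0.0014] rz -0.06
```

```bash
python3 -m pendant '[{"dx":0,"dy":0,"dz":0.0005,"rx":0.4,"ry":0,"rz":0,"hand":0.028},{"dx":0,"dy":0,"dz":0.0005,"rx":0.4,"ry":0,"rz":0,"hand":0.028},{"dx":0,"dy":0,"dz":0.0005,"rx":0.2,"ry":0,"rz":0,"hand":0.028},{"dx":0,"dy":0,"dz":0,"rx":0,"ry":0,"rz":0,"hand":0.028},{"dx":0,"dy":0,"dz":0,"rx":0,"ry":0,"rz":0,"hand":0.028}]'; python3 -c "
from h import *
s,M=rep([.5435,-.027,.0455],6.3)
im=manip.get_image('wrist');cv2.imwrite('pics/w4.png',im['frame'][:,:,::-1])"
```

```text
clock: 7.52
position: [0.5498, -0.0271, 0.0456]
ee_rot: [-0.001, 0.668, 0.745, -0.002]
contact_force: [4.4, 2.2, 11.4]
width: 0.028
gripper_force: 5.6
t 7.52 pos [ 0.5498 -0.0271  0.0456] yyaw 6.25 tilt [-0.0041 -0.0028] F [ 4.42  2.23 11.35] M [ 0.35 -1.03  0.05] w 0.028 gf 5.6
tool shift [ 0.0008 -0.0063  0.0002] rz -0.05
```

View pics/w4.png

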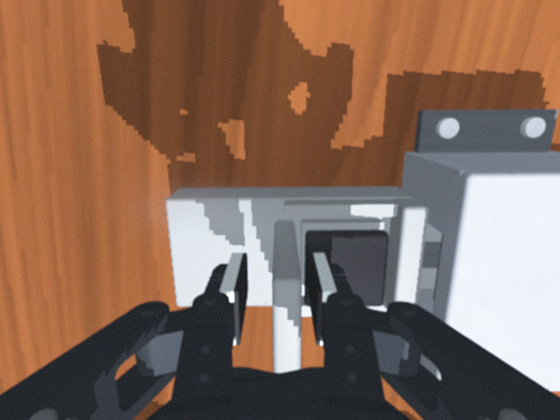

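```bash
python3 -m pendant '[{"dx":0,"dy":-0.002,"dz":0,"rx":0,"ry":0,"rz":0,"hand":0.028},{"dx":0,"dy":-0.002,"dz":0.0002,"rx":0,"ry":0,"rz":0,"hand":0.028},{"dx":0,"dy":-0.001,"dz":0,"rx":0,"ry":0,"rz":0,"hand":0.028},{"dx":0,"dy":0,"dz":0,"rx":0,"ry":0,"rz":0,"hand":0.028}]'; python3 -c "
from h import *
s,M=rep([.5385,-.0275,.0455],6.3)"
```

```text
clock: 7.9
position: [0.5463, -0.0279, 0.046]
ee_rot: [0.001, 0.668, 0.745, -0.002]
contact_force: [6.8, 1.8, 10.1]
width: 0.0283
gripper_force: 5.4
t 7.9 pos [ 0.5463 -0.0279  0.046 ] yyaw 6.24 tilt [-0.0009 -0.0033] F [ 6.83  1.8  10.11] M [ 0.24 -1.34 -0.  ] w 0.0283 gf 5.4
tool shift [ 0.0013 -0.0077  0.0005] rz -0.06
```

```bash
python3 -m pendant '[{"dx":0.0004,"dy":-0.002,"dz":0.0002,"rx":0,"ry":0,"rz":0,"hand":0.028},{"dx":0.0004,"dy":-0.002,"dz":0.0002,"rx":0,"ry":0,"rz":0,"hand":0.028},{"dx":0.0002,"dy":-0.002,"dz":0.0002,"rx":0,"ry":0,"rz":0,"hand":0.028},{"dx":0,"dy":0,"dz":0.0002,"rx":0,"ry":0,"rz":0,"hand":0.028},{"dx":0,"dy":0,"dz":0,"rx":0,"ry":0,"rz":0,"hand":0.028}]'; python3 -c "
from h import *
s,M=rep([.5325,-.0282,.0455],6.3)
im=manip.get_image('wrist');f=im['frame'][150:400,150:560,::-1];cv2.imwrite('pics/w5.png',cv2.resize(f,None,fx=1.9,fy=1.9))"
```

```text
clock: 8.32
position: [0.5404, -0.028, 0.0453]
ee_rot: [0.001, 0.668, 0.745, -0.002]
contact_force: [5.9, 0.7, 10.8]
width: 0.028
gripper_force: 5.7
t 8.32 pos [ 0.5404 -0.028   0.0453] yyaw 6.25 tilt [-0.0006 -0.0041] F [ 5.88  0.7  10.76] M [ 0.03 -1.35 -0.03] w 0.028 gf 5.7
tool shift [ 0.0007 -0.0078 -0.0002] rz -0.05
```

View pics/w5.png

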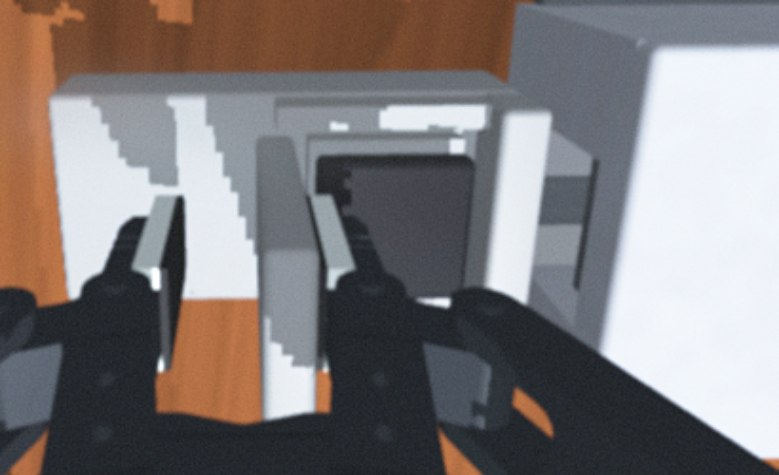

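The rear finger now touches the fin (crop x about 315) and the nozzle is starting to slide out. I keep pulling and watch the force.

```bash
python3 -m pendant '[{"dx":0.0001,"dy":-0.002,"dz":0,"rx":0,"ry":0,"rz":0,"hand":0.028},{"dx":0.0001,"dy":-0.002,"dz":0,"rx":0,"ry":0,"rz":0,"hand":0.028},{"dx":0.0001,"dy":-0.002,"dz":0,"rx":0,"ry":0,"rz":0,"hand":0.028},{"dx":0,"dy":0,"dz":0,"rx":0,"ry":0,"rz":0,"hand":0.028}]'; python3 -c "
from h import *
s,M=rep([.5265,-.0288,.0455],6.3)"
```

```text
clock: 8.7
position: [0.5344, -0.0284, 0.0454]
ee_rot: [0.001, 0.668, 0.745, -0.002]
contact_force: [6.5, -0.0, 11.5]
width: 0.0278
gripper_force: 5.6
t 8.7 pos [ 0.5344 -0.0284  0.0454] yyaw 6.25 tilt [-0.0003 -0.0041] F [ 6.5  -0.05 11.55] M [ 0.09 -1.34 -0.04] w 0.0278 gf 5.6
tool shift [ 0.0004 -0.0079 -0.0001] rz -0.05
```

Smooth and steady: 6.5 N pull, 11.5 N press.

```bash
python3 -m pendant '[{"dx":0,"dy":-0.002,"dz":0,"rx":0,"ry":0,"rz":0,"hand":0.028},{"dx":0,"dy":-0.002,"dz":0,"rx":0,"ry":0,"rz":0,"hand":0.028},{"dx":0,"dy":-0.002,"dz":0,"rx":0,"ry":0,"rz":0,"hand":0.028},{"dx":0,"dy":-0.002,"dz":0,"rx":0,"ry":0,"rz":0,"hand":0.028},{"dx":0,"dy":0,"dz":0,"rx":0,"ry":0,"rz":0,"hand":0.028}]'; python3 -m pendant '[{"dx":0,"dy":-0.002,"dz":0,"rx":0,"ry":0,"rz":0,"hand":0.028},{"dx":0,"dy":-0.002,"dz":0,"rx":0,"ry":0,"rz":0,"hand":0.028},{"dx":0,"dy":-0.002,"dz":0,"rx":0,"ry":0,"rz":0,"hand":0.028},{"dx":0,"dy":-0.002,"dz":0,"rx":0,"ry":0,"rz":0,"hand":0.028},{"dx":0,"dy":0,"dz":0,"rx":0,"ry":0,"rz":0,"hand":0.028}]'; python3 -c "
from h import *
s,M=rep([.5105,-.0305,.0455],6.3)"
```

```text
clock: 9.12
position: [0.5264, -0.0292, 0.0455]
ee_rot: [0.001, 0.668, 0.745, -0.002]
contact_force: [6.5, 0.9, 11.1]
width: 0.028
gripper_force: 5.5
clock: 9.53
position: [0.5182, -0.0301, 0.0455]
ee_rot: [0.001, 0.668, 0.745, -0.002]
contact_force: [6.0, 0.2, 10.5]
width: 0.028
gripper_force: 5.8
t 9.53 pos [ 0.5182 -0.0301  0.0455] yyaw 6.25 tilt [-0.001 -0.004] F [ 5.98  0.22 10.53] M [ 0.07 -1.29  0.07] w 0.028 gf 5.8
tool shift [ 0.0004 -0.0077  0.    ] rz -0.05
```

```bash
python3 -m pendant '[{"dx":0,"dy":-0.002,"dz":0,"rx":0,"ry":0,"rz":0,"hand":0.028},{"dx":0,"dy":-0.002,"dz":0.0001,"rx":0,"ry":0,"rz":0,"hand":0.028},{"dx":0,"dy":-0.002,"dz":0,"rx":0,"ry":0,"rz":0,"hand":0.028},{"dx":0,"dy":-0.002,"dz":0,"rx":0,"ry":0,"rz":0,"hand":0.028},{"dx":0,"dy":-0.002,"dz":0,"rx":0,"ry":0,"rz":0,"hand":0.028},{"dx":0,"dy":0,"dz":0,"rx":0,"ry":0,"rz":0,"hand":0.028}]'; python3 -m pendant '[{"dx":0,"dy":-0.002,"dz":0,"rx":0,"ry":0,"rz":0,"hand":0.028},{"dx":0,"dy":-0.002,"dz":0,"rx":0,"ry":0,"rz":0,"hand":0.028},{"dx":0,"dy":-0.002,"dz":0,"rx":0,"ry":0,"rz":0,"hand":0.028},{"dx":0,"dy":-0.002,"dz":0,"rx":0,"ry":0,"rz":0,"hand":0.028},{"dx":0,"dy":-0.002,"dz":0,"rx":0,"ry":0,"rz":0,"hand":0.028},{"dx":0,"dy":0,"dz":0,"rx":0,"ry":0,"rz":0,"hand":0.028}]'; python3 -c "
from h import *
s,M=rep([.4905,-.0327,.0455],6.3)"
```

```text
clock: 10.03
position: [0.5083, -0.0313, 0.0455]
ee_rot: [0.001, 0.668, 0.745, -0.002]
contact_force: [5.9, 0.2, 10.6]
width: 0.0279
gripper_force: 5.7
clock: 10.53
position: [0.4981, -0.0324, 0.0456]
ee_rot: [0.001, 0.668, 0.745, -0.002]
contact_force: [6.1, 0.8, 11.7]
width: 0.028
gripper_force: 5.5
t 10.53 pos [ 0.4981 -0.0324  0.0456] yyaw 6.24 tilt [-0.0015 -0.0041] F [ 6.09  0.75 11.68] M [ 0.09 -1.26 -0.  ] w 0.028 gf 5.5
tool shift [ 0.0005 -0.0076  0.0001] rz -0.06
```

```bash
python3 -m pendant '[{"dx":0,"dy":-0.0025,"dz":0,"rx":0,"ry":0,"rz":0,"hand":0.028},{"dx":0,"dy":-0.0025,"dz":0,"rx":0,"ry":0,"rz":0,"hand":0.028},{"dx":0,"dy":-0.0025,"dz":0,"rx":0,"ry":0,"rz":0,"hand":0.028},{"dx":0,"dy":-0.0025,"dz":0,"rx":0,"ry":0,"rz":0,"hand":0.028},{"dx":0,"dy":-0.0025,"dz":0,"rx":0,"ry":0,"rz":0,"hand":0.028},{"dx":0,"dy":-0.0025,"dz":0,"rx":0,"ry":0,"rz":0,"hand":0.028},{"dx":0,"dy":-0.0025,"dz":0,"rx":0,"ry":0,"rz":0,"hand":0.028},{"dx":0,"dy":-0.0025,"dz":0,"rx":0,"ry":0,"rz":0,"hand":0.028},{"dx":0,"dy":-0.0025,"dz":0,"rx":0,"ry":0,"rz":0,"hand":0.028},{"dx":0,"dy":0,"dz":0,"rx":0,"ry":0,"rz":0,"hand":0.028}]'; python3 -c "
from h import *
s,M=rep([.4705,-.0347,.0455],6.3)
a=manip.get_image('top')['frame'][115:265,225:425,::-1]; cv2.imwrite('pics/top2.png',cv2.resize(a,None,fx=4,fy=4,interpolation=cv2.INTER_CUBIC))
f=manip.get_image('wrist')['frame'][:,:,::-1];cv2.imwrite('pics/w6.png',f)"
```

```text
clock: 11.37
position: [0.4755, -0.0349, 0.0458]
ee_rot: [0.001, 0.668, 0.745, -0.002]
contact_force: [5.3, 0.5, 11.2]
width: 0.028
gripper_force: 5.4
t 11.37 pos [ 0.4755 -0.0349  0.0458] yyaw 6.24 tilt [-0.0021 -0.0042] F [ 5.25  0.45 11.17] M [ 0.1  -1.22  0.05] w 0.028 gf 5.4
tool shift [ 0.0008 -0.0049  0.0003] rz -0.06
```

View pics/w6.png

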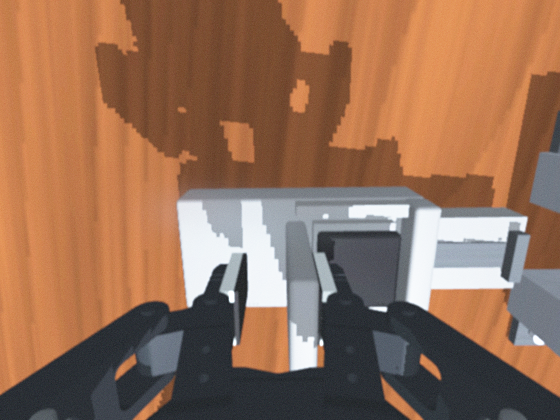

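The wrist view shows the tongue (437–525) fully out, short of the port at about 530. Forces stayed near 6 N pull and 11 N press. Next I relax, lift off the cap, level the tool and centre over the fin.

```bash
python3 -m pendant '[{"dx":0,"dy":0.004,"dz":0,"rx":0,"ry":0,"rz":0,"hand":0.028},{"dx":0,"dy":0,"dz":-0.003,"rx":0,"ry":0,"rz":0,"hand":0.028},{"dx":0,"dy":0,"dz":-0.003,"rx":0,"ry":0,"rz":0,"hand":0.028},{"dx":0,"dy":0.003,"dz":-0.003,"rx":0,"ry":0,"rz":0,"hand":0.028},{"dx":0,"dy":0.002,"dz":-0.002,"rx":-0.5,"ry":0,"rz":0,"hand":0.028},{"dx":0,"dy":0,"dz":0,"rx":-0.5,"ry":0,"rz":0,"hand":0.028},{"dx":0,"dy":0,"dz":0,"rx":0,"ry":0,"rz":0,"hand":0.028},{"dx":0,"dy":0,"dz":0,"rx":0,"ry":0,"rz":0,"hand":0.028}]'; python3 -c "
from h import *
s,M=rep([.4845,-.033,.056],6.3)"
```

```text
clock: 12.13
position: [0.4766, -0.0325, 0.0534]
ee_rot: [-0.001, 0.667, 0.745, -0.0]
contact_force: [0.9, 0.2, 0.2]
width: 0.028
gripper_force: 0.0
t 12.13 pos [ 0.4766 -0.0325  0.0534] yyaw 6.28 tilt [-0.0015  0.0005] F [0.86 0.22 0.25] M [0.04 0.   0.04] w 0.028 gf 0.0
tool shift [-0.0013  0.0077 -0.0026] rz -0.02
```

```bash
python3 -m pendant '[{"dx":0,"dy":0.004,"dz":-0.003,"rx":0,"ry":0,"rz":0,"hand":0.028},{"dx":0,"dy":0.0035,"dz":-0.002,"rx":0,"ry":0,"rz":0,"hand":0.028},{"dx":0,"dy":0,"dz":0,"rx":0,"ry":0,"rz":0,"hand":0.02},{"dx":0,"dy":0,"dz":0,"rx":0,"ry":0,"rz":0,"hand":0.014},{"dx":0,"dy":0,"dz":0,"rx":0,"ry":0,"rz":0,"hand":0.005},{"dx":0,"dy":0,"dz":0,"rx":0,"ry":0,"rz":0,"hand":0.005},{"dx":0,"dy":0,"dz":0,"rx":0,"ry":0,"rz":0,"hand":0.005},{"dx":0,"dy":0,"dz":0,"rx":0,"ry":0,"rz":0,"hand":0.005}]' 40; python3 -c "
from h import *
s,M=rep([.4845,-.033,.056],6.3)"
```

```text
clock: 12.8
position: [0.4851, -0.032, 0.0591]
ee_rot: [0.0, 0.667, 0.745, 0.0]
contact_force: [-0.1, -0.1, 1.7]
width: 0.0096
gripper_force: 39.8
t 12.8 pos [ 0.4851 -0.032   0.0591] yyaw 6.28 tilt [ 0.0003 -0.0001] F [-0.09 -0.1   1.67] M [ 0.    0.05 -0.01] w 0.0096 gf 39.8
tool shift [-0.001  -0.0007  0.0031] rz -0.02
```

```bash
python3 -m pendant '[{"dx":0,"dy":0,"dz":-0.003,"rx":0,"ry":0,"rz":0,"hand":0.005},{"dx":0,"dy":0,"dz":-0.006,"rx":0,"ry":0,"rz":0,"hand":0.005},{"dx":0,"dy":0,"dz":-0.01,"rx":0,"ry":0,"rz":0,"hand":0.005},{"dx":0,"dy":0,"dz":-0.01,"rx":0,"ry":0,"rz":0,"hand":0.005},{"dx":0,"dy":0,"dz":-0.015,"rx":0,"ry":0,"rz":0,"hand":0.005},{"dx":0,"dy":0,"dz":-0.015,"rx":0,"ry":0,"rz":0,"hand":0.005},{"dx":0,"dy":0,"dz":-0.015,"rx":0,"ry":0,"rz":0,"hand":0.005},{"dx":0,"dy":0,"dz":-0.01,"rx":0,"ry":0,"rz":0,"hand":0.005},{"dx":0,"dy":0,"dz":-0.006,"rx":0,"ry":0,"rz":0,"hand":0.005},{"dx":0,"dy":0,"dz":0,"rx":0,"ry":0,"rz":0,"hand":0.005},{"dx":0,"dy":0,"dz":0,"rx":0,"ry":0,"rz":0,"hand":0.005}]'; python3 -c "
from h import *
s,M=rep()
im=manip.get_image('wrist')
g=cv2.cvtColor(im['frame'],cv2.COLOR_RGB2GRAY)
cv2.imwrite('pics/w7.png',im['frame'][:,:,::-1])
# nozzle rows/edges numerically: grey (low saturation) bright mask
hsv=cv2.cvtColor(im['frame'],cv2.COLOR_RGB2HSV); m=((hsv[:,:,1]<60)).astype(np.uint8)
for r in range(180,320,20):
    x=np.flatnonzero(m[r]); d=np.split(x,np.flatnonzero(np.diff(x)>2)+1); print(r,[(int(a[0]),int(a[-1])) for a in d if len(a)>4])
"
```

```text
clock: 13.72
position: [0.4847, -0.0319, 0.1487]
ee_rot: [-0.0, 0.667, 0.745, -0.0]
contact_force: [-0.1, -0.1, -3.7]
width: 0.0096
gripper_force: 39.1
t 13.72 pos [ 0.4847 -0.0319  0.1487] yyaw 6.29 tilt [-0.0004 -0.    ] F [-0.12 -0.08 -3.66] M [-0.05  0.01  0.05] w 0.0096 gf 39.1
180 [(450, 559)]
200 [(168, 401), (462, 559)]
220 [(170, 559)]
240 [(172, 559)]
260 [(173, 559)]
280 [(175, 242), (245, 559)]
300 [(226, 399)]
```

```bash
python3 -m pendant '[{"dx":-0.01,"dy":-0.0021,"dz":0,"rx":0,"ry":0,"rz":0,"hand":0.005},{"dx":-0.02,"dy":-0.0021,"dz":0,"rx":0,"ry":0,"rz":0,"hand":0.005},{"dx":-0.027,"dy":-0.0021,"dz":0,"rx":0,"ry":0,"rz":0,"hand":0.005},{"dx":-0.027,"dy":-0.0021,"dz":0,"rx":0,"ry":0,"rz":0,"hand":0.005},{"dx":-0.027,"dy":-0.0021,"dz":0,"rx":0,"ry":0,"rz":0,"hand":0.005},{"dx":-0.027,"dy":-0.0021,"dz":0,"rx":0,"ry":0,"rz":0,"hand":0.005},{"dx":-0.027,"dy":-0.0021,"dz":0,"rx":0,"ry":0,"rz":0,"hand":0.005},{"dx":-0.027,"dy":-0.0021,"dz":0,"rx":0,"ry":0,"rz":0,"hand":0.005},{"dx":-0.022,"dy":-0.0021,"dz":0,"rx":0,"ry":0,"rz":0,"hand":0.005},{"dx":-0.0137,"dy":-0.0021,"dz":0,"rx":0,"ry":0,"rz":0,"hand":0.005}]'; python3 -m pendant '[{"dx":0,"dy":0,"dz":0,"rx":0,"ry":0,"rz":4,"hand":0.005},{"dx":0,"dy":0,"dz":0,"rx":0,"ry":0,"rz":5.5,"hand":0.005},{"dx":0,"dy":0,"dz":0,"rx":0,"ry":0,"rz":5.5,"hand":0.005},{"dx":0,"dy":0,"dz":0,"rx":0,"ry":0,"rz":4,"hand":0.005},{"dx":0,"dy":0,"dz":0,"rx":0,"ry":0,"rz":0,"hand":0.005},{"dx":0,"dy":0,"dz":0,"rx":0,"ry":0,"rz":0,"hand":0.005},{"dx":0,"dy":0,"dz":0,"rx":0,"ry":0,"rz":0,"hand":0.005}]'; python3 -c "
from h import *
s,M=rep([.4886,-.2605,.0641],-12.7)"
```

```text
clock: 14.6
position: [0.4886, -0.2638, 0.148]
ee_rot: [-0.0, 0.668, 0.744, -0.001]
contact_force: [0.3, -0.5, -2.3]
width: 0.0094
gripper_force: 39.1
clock: 15.18
position: [0.4888, -0.2604, 0.1486]
ee_rot: [-0.0, 0.781, 0.625, -0.0]
contact_force: [0.6, 0.1, -2.8]
width: 0.0096
gripper_force: 39.1
t 15.18 pos [ 0.4888 -0.2604  0.1486] yyaw -12.62 tilt [-0.0007  0.0005] F [ 0.55  0.08 -2.85] M [ 0.03  0.07 -0.02] w 0.0096 gf 39.1
tool shift [-0.0002 -0.0001  0.0845] rz 0.08
```

On target. I lower to about 4 mm above the tub floor, then feel for contact.

```bash
python3 -m pendant '[{"dx":0,"dy":0,"dz":0.008,"rx":0,"ry":0,"rz":0,"hand":0.005},{"dx":0,"dy":0,"dz":0.012,"rx":0,"ry":0,"rz":0,"hand":0.005},{"dx":0,"dy":0,"dz":0.012,"rx":0,"ry":0,"rz":0,"hand":0.005},{"dx":0,"dy":0,"dz":0.012,"rx":0,"ry":0,"rz":0,"hand":0.005},{"dx":0,"dy":0,"dz":0.012,"rx":0,"ry":0,"rz":0,"hand":0.005},{"dx":0,"dy":0,"dz":0.01,"rx":0,"ry":0,"rz":0,"hand":0.005},{"dx":0,"dy":0,"dz":0.007,"rx":0,"ry":0,"rz":0,"hand":0.005},{"dx":0,"dy":0,"dz":0.004,"rx":0,"ry":0,"rz":0,"hand":0.005},{"dx":0,"dy":0,"dz":0.003,"rx":0,"ry":0,"rz":0,"hand":0.005},{"dx":0,"dy":0,"dz":0,"rx":0,"ry":0,"rz":0,"hand":0.005},{"dx":0,"dy":0,"dz":0,"rx":0,"ry":0,"rz":0,"hand":0.005}]'; python3 -m pendant '[{"dx":0,"dy":0,"dz":0.001,"rx":0,"ry":0,"rz":0,"hand":0.005},{"dx":0,"dy":0,"dz":0.001,"rx":0,"ry":0,"rz":0,"hand":0.005},{"dx":0,"dy":0,"dz":0.001,"rx":0,"ry":0,"rz":0,"hand":0.005},{"dx":0,"dy":0,"dz":0,"rx":0,"ry":0,"rz":0,"hand":0.005}]'
```

```text
clock: 16.1
position: [0.4894, -0.2608, 0.0692]
ee_rot: [0.0, 0.781, 0.625, 0.0]
contact_force: [-0.8, 0.1, -3.6]
width: 0.0094
gripper_force: 39.0
clock: 16.43
position: [0.4891, -0.2606, 0.066]
ee_rot: [0.0, 0.781, 0.624, -0.0]
contact_force: [0.1, 0.7, -2.3]
width: 0.0094
gripper_force: 39.1
```

```bash
python3 -m pendant '[{"dx":0,"dy":0,"dz":0.0005,"rx":0,"ry":0,"rz":0,"hand":0.005},{"dx":0,"dy":0,"dz":0.0005,"rx":0,"ry":0,"rz":0,"hand":0.005},{"dx":0,"dy":0,"dz":0.0005,"rx":0,"ry":0,"rz":0,"hand":0.005},{"dx":0,"dy":0,"dz":0,"rx":0,"ry":0,"rz":0,"hand":0.005},{"dx":0,"dy":0,"dz":0,"rx":0,"ry":0,"rz":0,"hand":0.005}]'; python3 -m pendant '[{"dx":0,"dy":0,"dz":0.0004,"rx":0,"ry":0,"rz":0,"hand":0.005},{"dx":0,"dy":0,"dz":0,"rx":0,"ry":0,"rz":0,"hand":0.005},{"dx":0,"dy":0,"dz":0,"rx":0,"ry":0,"rz":0,"hand":0.005}]'
```

```text
clock: 16.85
position: [0.4891, -0.2606, 0.0644]
ee_rot: [0.0, 0.781, 0.624, -0.0]
contact_force: [-0.2, -0.4, -3.4]
width: 0.0096
gripper_force: 39.1
clock: 17.1
position: [0.4892, -0.2607, 0.0641]
ee_rot: [0.0, 0.781, 0.624, -0.0]
contact_force: [-1.0, 0.8, -2.9]
width: 0.0092
gripper_force: 39.1
```

```bash
python3 -m pendant '[{"dx":0,"dy":0,"dz":0.0004,"rx":0,"ry":0,"rz":0,"hand":0.005},{"dx":0,"dy":0,"dz":0.0004,"rx":0,"ry":0,"rz":0,"hand":0.005},{"dx":0,"dy":0,"dz":0,"rx":0,"ry":0,"rz":0,"hand":0.005},{"dx":0,"dy":0,"dz":0,"rx":0,"ry":0,"rz":0,"hand":0.005}]'; python3 -m pendant '[{"dx":0,"dy":0,"dz":0.0005,"rx":0,"ry":0,"rz":0,"hand":0.005},{"dx":0,"dy":0,"dz":0,"rx":0,"ry":0,"rz":0,"hand":0.005},{"dx":0,"dy":0,"dz":0,"rx":0,"ry":0,"rz":0,"hand":0.005}]'
```

```text
clock: 17.43
position: [0.4892, -0.2607, 0.0641]
ee_rot: [0.0, 0.781, 0.624, 0.0]
contact_force: [-2.2, 0.7, 5.9]
width: 0.0096
gripper_force: 40.4
clock: 17.68
position: [0.4891, -0.2607, 0.064]
ee_rot: [0.0, 0.781, 0.625, 0.0]
contact_force: [-2.7, 1.5, 8.4]
width: 0.0097
gripper_force: 40.9
```

Sole is down. Ease off, open, and rise.

```bash
python3 -m pendant '[{"dx":0,"dy":0,"dz":-0.0008,"rx":0,"ry":0,"rz":0,"hand":0.005},{"dx":0,"dy":0,"dz":0,"rx":0,"ry":0,"rz":0,"hand":0.012},{"dx":0,"dy":0,"dz":0,"rx":0,"ry":0,"rz":0,"hand":0.018},{"dx":0,"dy":0,"dz":0,"rx":0,"ry":0,"rz":0,"hand":0.03},{"dx":0,"dy":0,"dz":0,"rx":0,"ry":0,"rz":0,"hand":0.03},{"dx":0,"dy":0,"dz":0,"rx":0,"ry":0,"rz":0,"hand":0.03}]'; python3 -m pendant '[{"dx":0,"dy":0,"dz":-0.004,"rx":0,"ry":0,"rz":0,"hand":0.03},{"dx":0,"dy":0,"dz":-0.01,"rx":0,"ry":0,"rz":0,"hand":0.03},{"dx":0,"dy":0,"dz":-0.02,"rx":0,"ry":0,"rz":0,"hand":0.03},{"dx":0,"dy":0,"dz":-0.03,"rx":0,"ry":0,"rz":0,"hand":0.03},{"dx":0,"dy":0,"dz":-0.03,"rx":0,"ry":0,"rz":0,"hand":0.03},{"dx":0,"dy":0,"dz":-0.03,"rx":0,"ry":0,"rz":0,"hand":0.03},{"dx":0,"dy":0,"dz":-0.02,"rx":0,"ry":0,"rz":0,"hand":0.03},{"dx":0,"dy":0,"dz":0,"rx":0,"ry":0,"rz":0,"hand":0.03},{"dx":0,"dy":0,"dz":0,"rx":0,"ry":0,"rz":0,"hand":0.03},{"dx":0,"dy":0,"dz":0,"rx":0,"ry":0,"rz":0,"hand":0.03}]'
python3 - <<'E'
from h import *
s,M=rep(); im=manip.get_image("wrist")
# project expected nozzle points (sole down in tub) into the wrist picture and compare edges
m=np.array(im["mount"]); Rw=M@m[:3,:3]; pw=s["position"]+M@m[:3,3]
def proj(p): c=Rw.T@(np.array(p)-pw); return (im["cx"]+im["fx"]*c[0]/-c[2], im["cy"]-im["fy"]*c[1]/-c[2])
a=np.radians(-12.7); ex=np.array([np.cos(a),np.sin(a),0]); ey=np.array([-np.sin(a),np.cos(a),0]); o=np.array([.4891,-.2607,.005])+.02*ex
E={}
for n,(x,y,z) in {"front L":(-80,31,26),"front R":(-80,-31,26),"tongue end":(97,0,26),"finL":(-20,20,90),"finR":(-20,-20,90),"capmid":(8.5,0,53)}.items(): print(n,np.round(proj(o+(x*ex+y*ey)/1000+[0,0,z/1000]),0))
f=im["frame"]; cv2.imwrite("pics/w8.png",f[:,:,::-1])
g=cv2.cvtColor(f,cv2.COLOR_RGB2GRAY); blk=((g<60)).astype(np.uint8); blk[260:]=0
n,l,st,c=cv2.connectedComponentsWithStats(blk); print([(st[i].tolist(),c[i].round(0).tolist()) for i in range(1,n) if st[i,4]>150])
E
```

```text
clock: 18.18
position: [0.4892, -0.2607, 0.0634]
ee_rot: [0.0, 0.781, 0.624, 0.0]
contact_force: [0.0, 0.9, -0.4]
width: 0.0304
gripper_force: 0.0
clock: 19.02
position: [0.4886, -0.2602, 0.2073]
ee_rot: [-0.0, 0.781, 0.624, -0.0]
contact_force: [-0.0, 0.2, -0.4]
width: 0.0297
gripper_force: 0.0
t 19.02 pos [ 0.4886 -0.2602  0.2073] yyaw -12.71 tilt [-0.0007  0.0004] F [-0.02  0.22 -0.44] M [-0.    0.   -0.03] w 0.0297 gf 0.0
front L [215. 156.]
front R [218. 218.]
tongue end [400. 188.]
finL [279. 181.]
finR [279. 230.]
capmid [311. 194.]
[([76, 0, 146, 79, 7664], [158.0, 29.0]), ([461, 23, 99, 48, 752], [492.0, 35.0]), ([397, 28, 45, 43, 595], [414.0, 42.0]), ([175, 84, 248, 94, 5762], [291.0, 99.0]), ([434, 133, 75, 98, 3035], [462.0, 169.0]), ([289, 176, 47, 39, 1411], [311.0, 192.0]), ([16, 195, 62, 65, 2439], [49.0, 233.0]), ([498, 207, 62, 53, 2730], [532.0, 236.0]), ([0, 237, 16, 23, 242], [8.0, 250.0])]
```

The black cap is at (311,192), against (311,194) predicted for a nozzle lying sole-down in the tub. The hand is clear, so I hand in.

```bash
python3 -c "
from rig import manip
print(manip.sign_off())"
```

```text
the job is handed in; nothing more can be done
None
```

The nozzle came straight off the port with the button held at about 11 N and now lies sole down in the metal tub, released; the job was handed in at about 19 s, and the system gave no verdict.

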